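# Clamp the hose adapter onto the dust port

### The arm

A 6-joint arm with a two-finger parallel gripper is mounted at the origin on the work surface. World frame = base frame: x ahead of the robot, y to its left, z up, the work surface at z = 0. Lengths are in mm, angles in rad, forces in N, time in s.
With the tool pointing down it reaches from about 300 to 775 mm from the base axis. Payload 14.6 kg.
Tool frame: the origin (TCP) lies on the centre line of the jaws, within the pads' length; the fingertips stand manip.finger_overhang ahead of it and the grasp point (between the pads) lies 11 mm behind it (manip.finger_overhang is the distance from the TCP to the fingertips, in mm); y points along the fingers, x is the direction in which the jaws open and shut, and the axes are right-handed (so a half turn about y gives the same grasp; the last joint's range is limited). The gripper opens to 94 mm and grips with 3 to 60 N. Pads are 16 mm wide; open, the fingers measure 119 mm over their backs; the gripper's body (75 mm by 177 mm) begins 78 mm behind the grasp point.
Start: joints at [-1.34, 0.3, 1.521, -0, 1.321, -0.067], TCP at [161.373, -525.783, 213.446] pointing down, gripper open.
Joint ranges: [-3.03, 3.03], [-0.79, 2.21], [0.23, 2.52], [-1.04, 4.18], [0, 3.07], [-2.55, 2.55]. Speed limits (rad/s): [2.22, 2.22, 2.57, 3.14, 3.14, 3.14].

### API

Orientations are given as [roll, pitch, yaw] about the fixed x, y, z axes, in that order (R = Rz(yaw) Ry(pitch) Rx(roll)).
In Python, from cell import monitor, viewer, ticket, manip gives the robot as it stands.
- The arm moves only by the shell command python3 -m jog 'ROWS' [FORCE]. ROWS is JSON, a list of rows, each an object of numbers: "grip": the finger opening in cm, from 0 to 9.4; "dx", "dy", "dz": the shift along the tool's x, y, z in cm; "spin": the turn about the tool's y in degrees. In form: [{"grip": .., "dx": .., "dy": .., "dz": .., "spin": ..}, ...]. A call has 1 to 20 rows; each row is the pose to reach, as a shift and turn from the pose commanded when the call began, along the tool's axes at that moment; what a row does not reach only later rows make up. A row lasts 1/8 s, in which the tool goes at most 62.5 mm and 10.7 degrees, less where a joint would pass 70% of its speed; a pose out of reach is approached as far as the arm can. A call with a gripper value outside its range is refused whole. The fingers move at their own pace and stop on an object; FORCE is the grip in N (left out, the last holds). Time passes only in rows, so rows that repeat a pose let the fingers close. It gives the time, the measured TCP pose, the force and the opening at its end, in the units of the state.
- monitor.read_state(): the state, without advancing time (a new reading comes with each control period).
- viewer.camera(name): name is "side" or "top" or "wrist"; returns a dict with "color" (420x560x3 uint8, red, green, blue), "vertical_fov" (degrees; the focal length in pixels is half the picture's height over the tangent of half this angle, whatever the lens; pixels are square), "cx", "cy" (the principal point, pixels), "rvec" (rotation vector, rad) and "tvec" (3), from world to camera coordinates, as OpenCV has them. Camera axes: x right, y down, z forward; pixel columns grow to the right and rows downward; lengths in mm; the calibration is good to about 2 mm. A picture is of the moment at which its call begins. There is no depth.
- ticket.sign_off(): hands the job in, once; it reports no verdict.
The state is a dict: "clock": time; "joints": joint angles; "qd": joint speeds; "effort": joint torques, N m; "eef_pos": TCP position; "eef_rot": TCP orientation; "wrist_force": force on the tool from outside, world axes, zero at the start; "moment": the same for the moment, N m; "finger_gap": finger opening in mm.
Only numpy, scipy, OpenCV 4.12 (cv2) and the standard library are available. Lean on these libraries where they do the work, as an engineer would, in place of code of your own. Each camera call takes 0.05 s, during which the arm holds its last target. There are 200 camera calls.

### The job

The hose adapter is already standing on the dust port: swing the hinged half of the clamp ring shut around the two flanges and press it against the gasket until the sprung bail snaps over its catch, then throw the latch lever right over until it locks home, so that the adapter is drawn square and central onto the port. Work by feel: it takes a firm push, but the ring and the lever are thin sheet steel and bend at about 40 N. Leave the adapter to the clamp, and leave the other things on the bench as they are.

Things in the scene. Friction and masses are not known exactly. Their poses are not given: they have to be found in the camera images.
- port_face (a point): Centre of the gasket on the port's flange (90 mm across), 116 mm above the bench; the port is a grey box 170 x 170 x 70 mm high. Axes of the port: z up, hinge at +y, latch at -y; the fixed half ring is at +x, the swinging half shuts at -x. The clamp ring, a steel channel 100 mm across outside, 24 mm high, is centred 1 mm below this point (clamp level); the clamp lies within 14 mm of that level.
- ring_hinge (a point): Upright hinge axis of the swinging half ring, at clamp level, 58 mm from the ring's centre towards the port's +y.
- ring (a joint): Angle of the swinging half, rad: 0 shut; clockwise (from above) is opening; starts 0.6 to 1.1; stays where left. From 0.25 its catch lifts the bail (3 to 6 N at ring_push). At 0.055 it meets the gasket, which adds about 20 N per mm at ring_push. The bail snaps near 0.046, at 14 to 25 N (the gasket's lie is hidden). Snapped, it stays there when let go; the lever draws it to 0. Bends above 40 N.
- ring_push (a point): Point on the swinging half's outer face (turns with it), at clamp level, 91 mm from ring_hinge, where a hand would push it: square to the line from ring_hinge, counter-clockwise seen from above. When shut it is 50 mm from the ring's centre, 25 degrees from the port's -x towards the latch. The outer face is clear for 25 mm either side, and 30 mm of free height lies between the clamp and the box.
- catch_seat (a point): Where the bail's bar must lie: behind the catch, a wedge-shaped steel nose 12 mm long and 16 mm high on the ear at the free end of the swinging half. Turns with that half.
- bail_bar (a point): Middle of the 6 mm upright cross bar at the free end of the bail, a 60 mm stirrup hinged off-centre on the latch lever. A light spring keeps the bail on its rest in line with the catch and lets it ride over the nose. Snapped behind the nose, this point is within 2 mm of catch_seat; before that more than 8 mm away.
- lever_pivot (a point): Upright pivot of the latch lever on the fixed half's ear, at clamp level; from the ring's centre 30 mm to the port's +x and 66 mm to -y.
- lever (a joint): Angle of the latch lever, rad: 0 fully open, counter-clockwise (from above) is closing, 2.86 home on its stop, locked past dead centre. Starts at 0 to 0.1, where the bail reaches the catch; stays where left (2.5 N drag). With the bail hooked it takes 4 to 8 N at 65 mm from the pivot, most at 1.2 to 2.2 rad, more if pushed nearer the pivot; past 2.7 it goes home by itself. Bends above 40 N.
- lever_tip (a point): End of the latch lever, at clamp level, 90 mm from lever_pivot. The handle is a straight steel bar, 8 mm thick and 19 mm high, on the line between them, from 16 to 96 mm off the pivot. Open, it points midway between the port's -x and -y, with a gap of over 40 mm between its outer half and the ring to push it from; it swings out through -y and lies 29 degrees from +x towards +y when home.
- adapter_base (a point): Centre of the underside of the loose hose adapter (aluminium, 0.35 kg): flange 90 mm across and 6 mm thick, neck 66 mm across, 45 mm high in all, so its top is 161 mm above the bench. z up. Starts 4 to 7 mm off centre towards the swinging half; the clamp should draw it to within 3 mm of port_face, flat on the gasket.
- adapter: The same loose hose adapter; origin at the centre of its underside.
There are look-alikes about, which are no part of the job. Leave any blue look-alike of the adapter alone.

How it is judged:
By the outcome, as a careful person would: the job done as asked, in the order asked, and still so for the second after the job is handed in, with the robot touching nothing.
It also fails if it takes over 58 s, if anything falls off the work surface, if the arm or the gripper's body presses on something with over 40 N, if the wrist force passes 120 N, or if a joint passes its speed limit or range.

## Working session

There is one attempt and no reset: what is moved stays moved. The work goes in short steps, Python scripts to look and compute and a shell command to move; the robot and the scene stay as the last step left them, time stands still between calls to the robot, and variables do not carry over. Pictures are saved under pics/ and viewed, about 8 in all and at most 12, crops included, and the job is handed in when it is done.

```bash
ls; mkdir -p pics
python3 - <<'E'
from cell import monitor, viewer, ticket, manip
import cv2
print(manip.finger_overhang); s=monitor.read_state(); print({k:s[k] for k in('clock','eef_pos','eef_rot','wrist_force','finger_gap')})
for n in('top','side','wrist'):
    c=viewer.camera(n); cv2.imwrite(f'pics/{n}0.png',c['color'][:,:,::-1]); print(n,{k:c[k] for k in c if k!='color'})
E
```

```text
pics
8.0
{'clock': 0.0, 'eef_pos': array([ 161.29774121, -525.55114675,  212.88929127]), 'eef_rot': array([-1.57076160e+00,  1.12074206e-03, -1.27302080e+00]), 'wrist_force': array([0.00347897, 0.09555433, 0.13925203]), 'finger_gap': 94.12785300067571}
top {'vertical_fov': 53.99066578850811, 'cx': 280.8085450912269, 'cy': 212.14609330945535, 'rvec': array([ 2.07817843, -2.12340133,  0.25115997]), 'tvec': array([  5.56311313, 600.12702929, 607.8176585 ])}
side {'vertical_fov': 57.496760455789286, 'cx': 284.0834507181057, 'cy': 207.21123874256403, 'rvec': array([ 2.18360573, -0.17685154,  0.09142663]), 'tvec': array([-573.69718412,  151.97149756,  628.34329689])}
wrist {'vertical_fov': 60.66283577542114, 'cx': 283.3378563497622, 'cy': 215.35135269676317, 'rvec': array([-2.34281511,  1.73166322,  0.23781077]), 'tvec': array([-549.30050775,  -27.72083481,  391.88721382])}
```

View pics/top0.png

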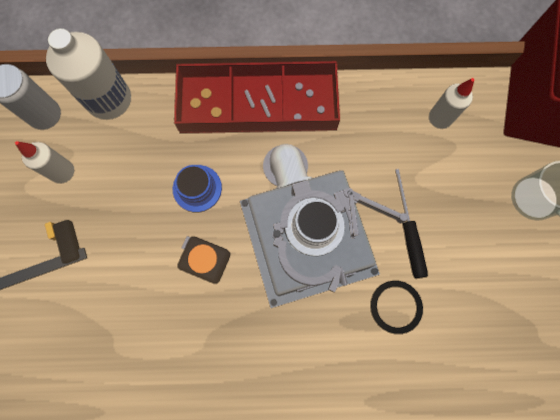

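View pics/side0.png

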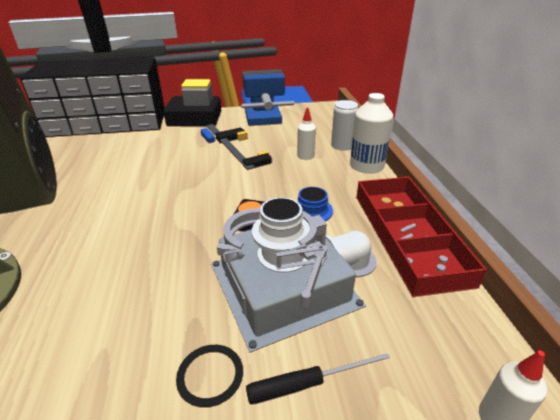

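The top picture shows the port box centred near (312,237). The silver adapter is at (316,222), the swinging half is open at about (315,270), and the lever points out to the right to about (405,218). The blue look-alike is at (195,187), and a screwdriver lies at (410,220). Next is an enlarged crop.

```bash
cat > h.py <<'E'
import numpy as np, cv2
from cell import viewer, monitor
def cam(n):
    c=viewer.camera(n); im=c['color']; f=im.shape[0]/2/np.tan(np.radians(c['vertical_fov']/2))
    K=np.array([[f,0,c['cx']],[0,f,c['cy']],[0,0,1]]); return im[:,:,::-1].copy(),K,np.array(c['rvec'],float),np.array(c['tvec'],float)
def proj(c,P): return cv2.projectPoints(np.array(P,float).reshape(-1,3),c[2],c[3],c[1],None)[0].reshape(-1,2)
def back(c,uv,z):
    R=cv2.Rodrigues(c[2])[0]; o=-R.T@c[3]; d=R.T@np.linalg.inv(c[1])@np.array([*uv,1.]); return o+d*(z-o[2])/d[2]
def crop(im,x0,y0,x1,y1,s,name): cv2.imwrite(name,cv2.resize(im[y0:y1,x0:x1],None,fx=s,fy=s,interpolation=cv2.INTER_CUBIC))
E
python3 - <<'E'
from h import *
c=cam('top'); crop(c[0],235,160,435,310,4,'pics/t1.png')
c2=cam('side'); crop(c2[0],205,185,375,345,4,'pics/s1.png' ) if 0 else crop(c2[0],205,185,375,345,3.7,'pics/s1.png')
for u in((245,203),(344,174),(375,271),(274,302)): print(back(c,u,4))
for u in((316,222),): print(back(c,u,161))
E
```

```text
[634.16057251  56.78631542   4.        ]
[ 685.74255892 -126.39557701    4.        ]
[ 506.35213583 -170.48662812    4.        ]
[457.1815183    7.27180742   4.        ]
[563.27540328 -55.87238623 161.        ]
```

View pics/t1.png

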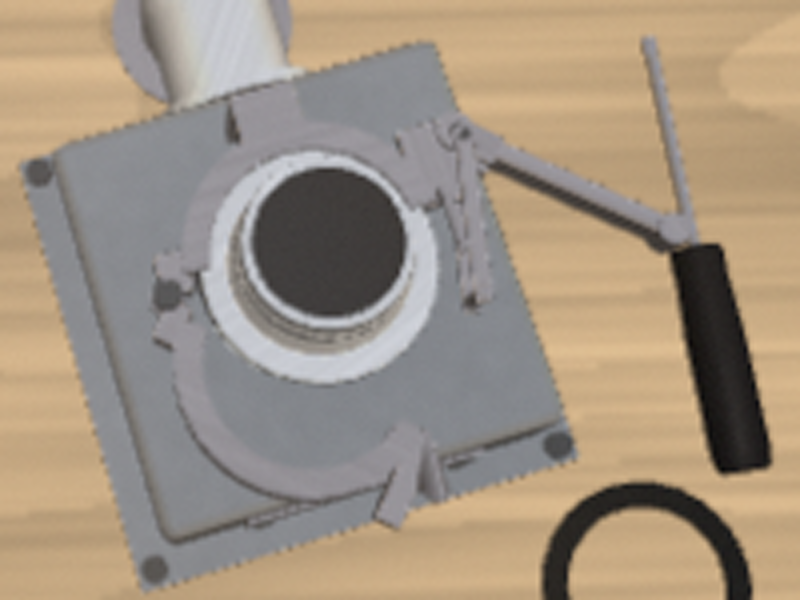

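View pics/s1.png

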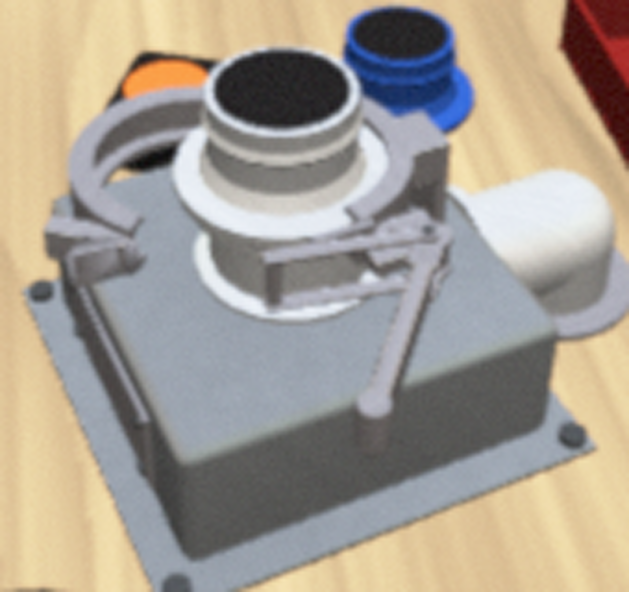

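In the top crop, at full-picture pixels, the hinge cap is at (276.8,233.8), the lever pivot at (349.5,192.5), the lever tip at about (403,218) and the bail bar at about (354,234). The swinging half is open, with its ear at about (335,275). The plain grey handle is the lever. The black-handled screwdriver and the black ring are look-alikes. Next I fit the port pose.

```bash
cat > fit.py <<'E'
from h import *
from scipy.optimize import least_squares
T=cam('top'); S=cam('side')
rot=lambda a:np.array([[np.cos(a),-np.sin(a)],[np.sin(a),np.cos(a)]])
H=np.array([0,58.]);L=np.array([30,-66.])
def W(p,xy,z): return np.append(p[:2]+rot(p[2])@np.asarray(xy),z)
def tip(l,r=90): return L+r*np.array([np.cos(np.radians(225)+l),np.sin(np.radians(225)+l)])
def rp(a): return H+rot(-a)@np.array([-45.3,-79.1])
E
python3 - <<'E'
from fit import *
h=back(T,(276.8,233.8),128)[:2]; l=back(T,(349.5,192.5),128)[:2]
print(h,l,np.linalg.norm(h-l),'want 127.6')
obs=[(T,(276.8,233.8),lambda p:(H,128)),(T,(349.5,192.5),lambda p:(L,128)),(T,(403,218),lambda p:(tip(p[3]),124)),
(S,(322.6,247.5),lambda p:(L,128)),(S,(306.4,294.5),lambda p:(tip(p[3]),124))]
f=lambda p:np.concatenate([proj(c,W(p,*g(p)))[0]-uv for c,uv,g in obs])
r=least_squares(f,[560,-60,0.,0.05]); print(r.x,r.fun.round(1))
p=r.x; c4=[back(T,u,4) for u in((245,203),(344,174),(375,271),(274,302))]
print('plate centre',np.mean(c4,0),'yaw', [np.degrees(np.arctan2(*(c4[a]-c4[b])[1::-1])) for a,b in((0,3),(1,2))], [np.degrees(np.arctan2(*(c4[a]-c4[b])[1::-1]))-90 for a,b in((0,1),(3,2))],np.degrees(p[2]))
# overlay
im=T[0]; k=4; x0,y0=235,160
big=cv2.resize(im[160:310,235:435],None,fx=k,fy=k,interpolation=cv2.INTER_CUBIC)
def dot(P,col):
    for u in proj(T,P): cv2.circle(big,tuple(int(v) for v in ((u-[x0,y0]+.5)*k)),2,col,-1)
t=np.linspace(0,6.28,80)
dot([W(p,(50*np.cos(a),50*np.sin(a)),127) for a in t if np.cos(a)>-.1],(0,0,255))
for ang,col in((.6,(0,255,0)),(.8,(255,0,0)),(1.,(0,255,255))):
    dot([W(p,H+rot(-ang)@(np.array([50*np.cos(a),50*np.sin(a)])-H),127) for a in t if np.cos(a)<.0],col); dot([W(p,rp(ang),115)],col)
dot([W(p,x,70) for x in((85,85),(85,-85),(-85,85),(-85,-85))],(255,0,255))
dot([W(p,L,128),W(p,H,128),W(p,tip(p[3]),124)],(0,0,255))
cv2.imwrite('pics/o1.png',big)
E
```

```text
[ 5.53570951e+02 -2.04577364e-01] [ 614.82330643 -111.75750584] 127.26314050519328 want 127.6
[ 5.69807649e+02 -5.70909247e+01  2.73033405e-01  5.00091966e-02] [ 0.7 -0.4  0.5 -1.1  1.5 -1.3 -1.3 -1.9 -1.2 -0.8]
plate centre [570.85919639 -58.20602057   4.        ] yaw [np.float64(15.630349408931), np.float64(13.808595572369724)] [np.float64(15.72663007148958), np.float64(15.462232960196232)] 15.643661755105303
```

View pics/o1.png

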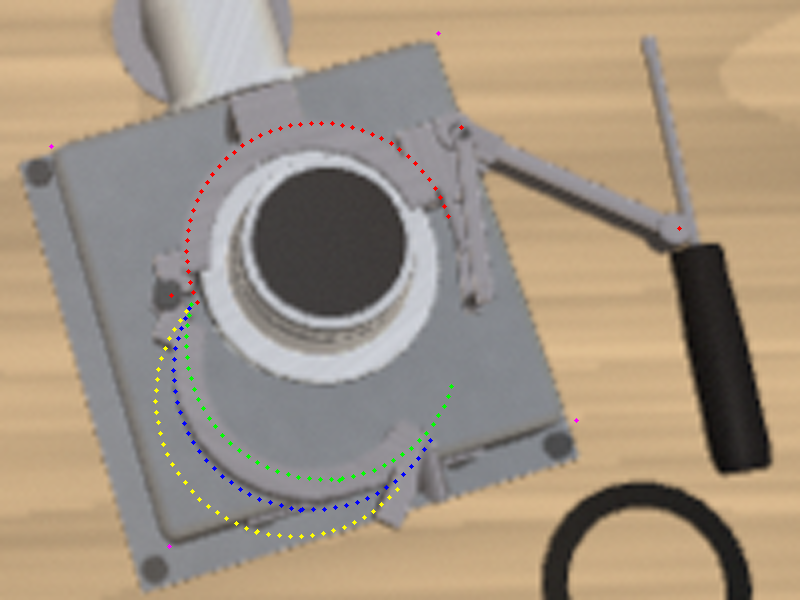

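The overlay fits: hinge to pivot measures 127.3 mm against 127.6, and the plate centre agrees within 1.5 mm. The port is at about (570.3,-57.6) with a yaw of 15.6°, the ring is at about 0.75 rad and the lever at about 0.05 rad. Next I plan the approach to ring_push.

```bash
cat > plan.py <<'E'
import numpy as np
C=np.array([570.2,-57.5]); Y=0.2725
rot=lambda a:np.array([[np.cos(a),-np.sin(a)],[np.sin(a),np.cos(a)]])
H=np.array([0,58.]);L=np.array([30,-66.])
w=lambda xy:C+rot(Y)@np.asarray(xy)
u=lambda d:np.array([np.cos(d),np.sin(d)])
def ringpose(a,gap=0,half=8,slide=0): # TCP xy,yaw deg
    n=u(np.radians(25)-a); rp=H+rot(-a)@np.array([-45.3,-79.1]); return (*w(rp-(half+gap)*n),np.degrees(Y+np.radians(25)-a)-90)
def leverpose(l,gap=0,r=65,half=8):
    d=np.radians(225)+l; n=u(d+np.pi/2); return (*w(L+r*u(d)-(4+half+gap)*n),np.degrees(Y+d+np.pi/2)-90-360)
def rows(cur,targets): # cur/targets: x,y,z,yawdeg -> dx,dy,dz cm, spin deg
    x=u(np.radians(cur[3])); z=u(np.radians(cur[3]+90))
    for t in targets:
        d=np.array(t[:2])-cur[:2]; s=-(t[3]-cur[3]); s=(s+180)%360-180
        print('dx %.2f dy %.2f dz %.2f spin %.1f'%(d@x/10,(cur[2]-t[2])/10,d@z/10,s),np.round(t,1))
E
python3 - <<'E'
from plan import *
cur=[161.37,-525.78,213.45,np.degrees(-1.273)]
q=lambda a,g,z:(*ringpose(a,g)[:2],z,ringpose(a,g)[2])
rows(cur,[q(.75,25,213),q(.75,25,103),q(.75,5,103)])
E
```

```text
dx -37.19 dy 0.04 dz 41.09 spin 19.4 [445.  -49.7 213.  -92.4]
dx -37.19 dy 11.04 dz 41.09 spin 19.4 [445.  -49.7 103.  -92.4]
dx -36.52 dy 11.04 dz 42.97 spin 19.4 [465.  -50.5 103.  -92.4]
```

```bash
python3 -m jog '[{"grip":0,"dx":-18.6,"dy":0,"dz":20.5,"spin":10},{"grip":0,"dx":-37.2,"dy":0,"dz":41.1,"spin":19.4},{"grip":0,"dx":-37.2,"dy":0,"dz":41.1,"spin":19.4},{"grip":0,"dx":-37.2,"dy":0,"dz":41.1,"spin":19.4},{"grip":0,"dx":-37.2,"dy":0,"dz":41.1,"spin":19.4},{"grip":0,"dx":-37.2,"dy":0,"dz":41.1,"spin":19.4},{"grip":0,"dx":-37.2,"dy":0,"dz":41.1,"spin":19.4},{"grip":0,"dx":-37.2,"dy":0,"dz":41.1,"spin":19.4},{"grip":0,"dx":-37.2,"dy":0,"dz":41.1,"spin":19.4},{"grip":0,"dx":-37.2,"dy":0,"dz":41.1,"spin":19.4},{"grip":0,"dx":-37.2,"dy":0,"dz":41.1,"spin":19.4},{"grip":0,"dx":-37.2,"dy":0,"dz":41.1,"spin":19.4},{"grip":0,"dx":-37.2,"dy":5,"dz":41.1,"spin":19.4},{"grip":0,"dx":-37.2,"dy":11,"dz":41.1,"spin":19.4},{"grip":0,"dx":-37.2,"dy":11,"dz":41.1,"spin":19.4},{"grip":0,"dx":-37.2,"dy":11,"dz":41.1,"spin":19.4}]' 20
```

```text
clock: 2.35
eef_pos: [446.0, -50.3, 105.6]
eef_rot: [-1.569, -0.0, -1.613]
wrist_force: [-0.2, 0.7, -0.7]
finger_gap: 0.6
```

Run:
```python
from plan import *
y0=np.degrees(-1.273); c=np.array([161.37,-525.78])+(-372)*u(np.radians(y0))+411*u(np.radians(y0+90)); cur=[*c,103.45,y0-19.4]; print(cur)
q=lambda a,g,z=103.45:(*ringpose(a,g)[:2],z,ringpose(a,g)[2])
rows(cur,[q(.75,12),q(.75,4),q(.75,0)]+[q(a,0) for a in np.arange(.7,.29,-.05)])
```

```text
[np.float64(445.1299011575317), np.float64(-49.56017838915206), 103.45, np.float64(-92.33752732015378)]
dx 0.02 dy 0.00 dz 1.29 spin 0.0 [458.  -50.3 103.4 -92.4]
dx 0.02 dy 0.00 dz 2.09 spin 0.0 [466.  -50.6 103.4 -92.4]
dx 0.02 dy 0.00 dz 2.49 spin 0.0 [470.  -50.7 103.4 -92.4]
dx 0.42 dy 0.00 dz 2.76 spin -2.8 [472.6 -54.9 103.4 -89.5]
dx 0.81 dy 0.00 dz 3.06 spin -5.7 [475.3 -58.9 103.4 -86.6]
dx 1.19 dy 0.00 dz 3.37 spin -8.6 [478.3 -62.8 103.4 -83.8]
dx 1.55 dy 0.00 dz 3.70 spin -11.4 [481.5 -66.6 103.4 -80.9]
dx 1.89 dy 0.00 dz 4.05 spin -14.3 [484.8 -70.1 103.4 -78. ]
dx 2.22 dy 0.00 dz 4.41 spin -17.2 [488.3 -73.5 103.4 -75.2]
dx 2.53 dy 0.00 dz 4.79 spin -20.0 [492.  -76.8 103.4 -72.3]
dx 2.82 dy 0.00 dz 5.19 spin -22.9 [495.8 -79.8 103.4 -69.4]
dx 3.08 dy 0.00 dz 5.60 spin -25.8 [499.8 -82.6 103.4 -66.6]
```

```bash
python3 -m jog '[{"grip":0,"dx":0,"dy":0,"dz":1.3,"spin":0},{"grip":0,"dx":0,"dy":0,"dz":2.1,"spin":0},{"grip":0,"dx":0,"dy":0,"dz":2.5,"spin":0},{"grip":0,"dx":0.42,"dy":0,"dz":2.76,"spin":-2.8},{"grip":0,"dx":0.8,"dy":0,"dz":3.06,"spin":-5.7},{"grip":0,"dx":1.2,"dy":0,"dz":3.37,"spin":-8.6},{"grip":0,"dx":1.55,"dy":0,"dz":3.7,"spin":-11.4},{"grip":0,"dx":1.89,"dy":0,"dz":4.05,"spin":-14.3},{"grip":0,"dx":1.89,"dy":0,"dz":4.05,"spin":-14.3}]'
python3 - <<'E'
from h import *
print(monitor.read_state()['wrist_force'],monitor.read_state()['eef_pos'])
c=cam('top'); w=cam('wrist'); crop(c[0],235,160,435,310,3,'a.png'); crop(w[0],0,0,560,420,.8,'b.png')
a=cv2.imread('a.png');b=cv2.imread('b.png');m=np.zeros((450+0,0,3));cv2.imwrite('pics/m1.png',cv2.resize(np.hstack([cv2.resize(a,(600,450)),cv2.resize(b,(600,450))]),(800,300)))
E
```

```text
clock: 3.48
eef_pos: [485.2, -70.2, 103.6]
eef_rot: [-1.571, -0.0, -1.362]
wrist_force: [0.4, -0.7, 0.3]
finger_gap: 0.8
[ 0.4320142  -0.69629589  0.31931323] [485.15299865 -70.1961525  103.57840772]
```

View pics/m1.png

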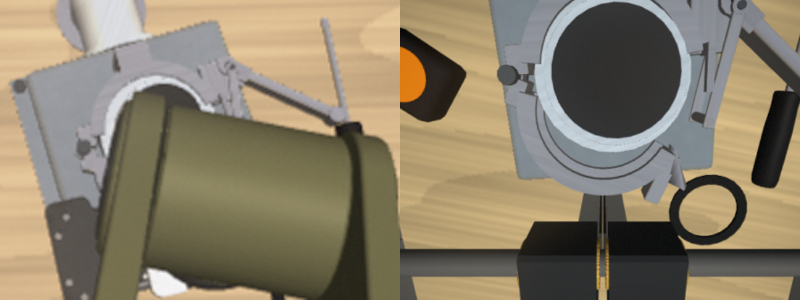

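The wrist view shows the closed fingers at (603,200), at the outer face of the swinging half. The bail and lever stand clear to the right. I continue the swing in contact.

```bash
python3 - <<'E'
from plan import *
q=lambda a,g,z=103.45:(*ringpose(a,g)[:2],z,ringpose(a,g)[2])
cur=q(.5,0); rows(cur,[q(a,0) for a in (.45,.4,.35,.3,.25,.22,.19,.16,.13,.11,.1,.09,.08,.07)])
E
python3 -m jog '[{"grip":0,"dx":0.35,"dz":0.34,"dy":0,"spin":-2.9},{"grip":0,"dx":0.72,"dz":0.66,"dy":0,"spin":-5.7},{"grip":0,"dx":0.72,"dz":0.66,"dy":0,"spin":-5.7}]'
python3 - <<'E'
from fit import *
w=cam('wrist'); p=[570.2,-57.5,.2725]; k=2; x0,y0=100,0
big=cv2.resize(w[0][0:300,100:480],None,fx=k,fy=k)
t=np.linspace(1.6,4.7,50)
for ang,col in((.3,(0,255,0)),(.4,(255,0,0)),(.5,(0,255,255))):
  for v in proj(w,[W(p,H+rot(-ang)@(np.array([50*np.cos(a),50*np.sin(a)])-H),127) for a in t]+[W(p,rp(ang),127)]): cv2.circle(big,tuple(int(e) for e in (v-[x0,y0]+.5)*k),2,col,-1)
cv2.imwrite('pics/w2.png',big)
E
```

```text
dx 0.41 dy 0.00 dz 0.27 spin -2.9 [488.3 -73.5 103.4 -75.2]
dx 0.80 dy 0.00 dz 0.57 spin -5.7 [492.  -76.8 103.4 -72.3]
dx 1.17 dy 0.00 dz 0.88 spin -8.6 [495.8 -79.8 103.4 -69.4]
dx 1.53 dy 0.00 dz 1.21 spin -11.5 [499.8 -82.6 103.4 -66.6]
dx 1.88 dy 0.00 dz 1.56 spin -14.3 [503.9 -85.3 103.4 -63.7]
dx 2.07 dy 0.00 dz 1.77 spin -16.0 [506.4 -86.8 103.4 -62. ]
dx 2.27 dy 0.00 dz 2.00 spin -17.8 [509.  -88.2 103.4 -60.3]
dx 2.45 dy 0.00 dz 2.22 spin -19.5 [511.6 -89.5 103.4 -58.6]
dx 2.63 dy 0.00 dz 2.46 spin -21.2 [514.3 -90.7 103.4 -56.8]
dx 2.74 dy 0.00 dz 2.62 spin -22.3 [516.1 -91.5 103.4 -55.7]
dx 2.80 dy 0.00 dz 2.70 spin -22.9 [517.  -91.9 103.4 -55.1]
dx 2.85 dy 0.00 dz 2.78 spin -23.5 [517.9 -92.3 103.4 -54.5]
dx 2.91 dy 0.00 dz 2.86 spin -24.1 [518.8 -92.7 103.4 -54. ]
dx 2.96 dy 0.00 dz 2.94 spin -24.6 [519.7 -93.  103.4 -53.4]
clock: 3.95
eef_pos: [492.5, -76.3, 103.4]
eef_rot: [-1.572, -0.0, -1.263]
wrist_force: [-2.7, -3.8, 0.3]
finger_gap: 0.6
```

View pics/w2.png

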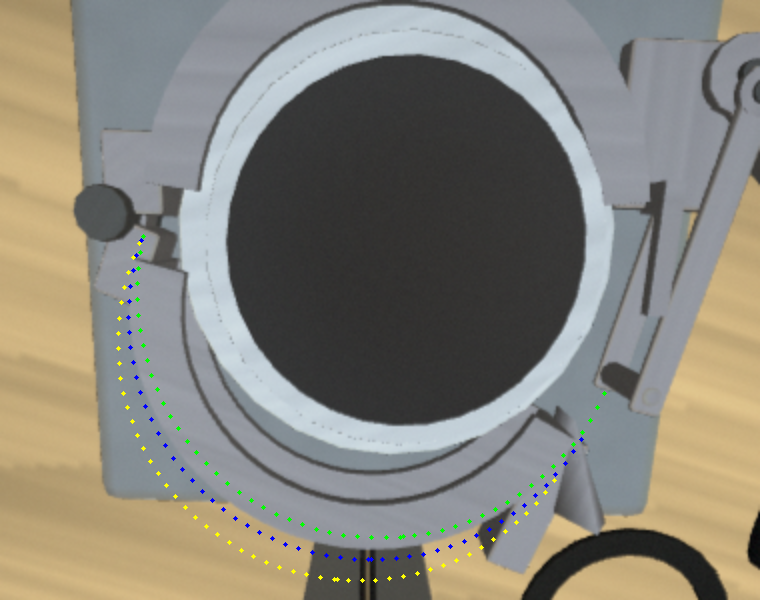

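The ring is at about 0.36 rad with the fingers flat on its outer face at (367,550). The nose at (575,470) is lined up with the bail bar at (620,380). I continue towards the bail in smaller steps, reading the force.

```bash
cat >> plan.py <<'E'
def step(cur,dx,dz,spin,dy=0): # commanded pose after a typed row
    a=np.radians(cur[3]); c=np.array(cur[:2])+10*dx*u(a)+10*dz*u(a+np.pi/2); return (*c,cur[2]-10*dy,cur[3]-spin)
q=lambda a,g=0,z=103.45:(*ringpose(a,g)[:2],z,ringpose(a,g)[2])
def eq(): # equivalent force at ring_push from wrist reading
    from cell import monitor
    s=monitor.read_state(); r=s['eef_pos'][:2]+8*u(s['eef_rot'][2]+np.pi/2)-w(H); F=-s['wrist_force'][:2]; print('pos',s['eef_pos'].round(2),'F',F.round(1),np.hypot(*F).round(1),'eqpush',round((r[0]*F[1]-r[1]*F[0])/91,1))
E
python3 - <<'E'
from plan import *
cur=step(q(.5),.72,.66,-5.7); print(cur); eq()
rows(cur,[q(a) for a in (.36,.32,.28,.25,.22,.19,.16,.13,.12,.11,.1)])
E
```

```text
(np.float64(492.7397911499367), np.float64(-75.81872564175372), 103.45, np.float64(-72.33478983922622))
pos [492.48 -76.05 103.44] F [2.8 5.4] 6.1 eqpush -1.1
dx 0.39 dy 0.00 dz 0.12 spin -2.3 [495.  -79.2 103.4 -70. ]
dx 0.71 dy 0.00 dz 0.35 spin -4.6 [498.2 -81.5 103.4 -67.7]
dx 1.02 dy 0.00 dz 0.59 spin -6.9 [501.4 -83.7 103.4 -65.4]
dx 1.24 dy 0.00 dz 0.78 spin -8.6 [503.9 -85.3 103.4 -63.7]
dx 1.46 dy 0.00 dz 0.97 spin -10.3 [506.4 -86.8 103.4 -62. ]
dx 1.67 dy 0.00 dz 1.18 spin -12.1 [509.  -88.2 103.4 -60.3]
dx 1.88 dy 0.00 dz 1.38 spin -13.8 [511.6 -89.5 103.4 -58.6]
dx 2.08 dy 0.00 dz 1.60 spin -15.5 [514.3 -90.7 103.4 -56.8]
dx 2.14 dy 0.00 dz 1.67 spin -16.1 [515.2 -91.1 103.4 -56.3]
dx 2.21 dy 0.00 dz 1.75 spin -16.6 [516.1 -91.5 103.4 -55.7]
dx 2.27 dy 0.00 dz 1.82 spin -17.2 [517.  -91.9 103.4 -55.1]
```

```bash
python3 -m jog '[{"grip":0,"dx":0.39,"dy":0,"dz":0.12,"spin":-2.3},{"grip":0,"dx":0.71,"dy":0,"dz":0.35,"spin":-4.6},{"grip":0,"dx":1.02,"dy":0,"dz":0.59,"spin":-6.9},{"grip":0,"dx":1.24,"dy":0,"dz":0.78,"spin":-8.6},{"grip":0,"dx":1.24,"dy":0,"dz":0.78,"spin":-8.6}]'; python3 -c "from plan import *;eq()"; python3 -m jog '[{"grip":0,"dx":0.22,"dy":0,"dz":0.19,"spin":-1.7},{"grip":0,"dx":0.43,"dy":0,"dz":0.4,"spin":-3.5},{"grip":0,"dx":0.43,"dy":0,"dz":0.4,"spin":-3.5}]'; python3 -c "
from plan import *
eq()
from h import *
w_=cam('wrist');crop(w_[0],100,0,500,300,2,'pics/w3.png')"
```

```text
clock: 4.72
eef_pos: [504.1, -85.1, 103.5]
eef_rot: [-1.57, -0.0, -1.113]
wrist_force: [-0.1, 0.7, 0.2]
finger_gap: 0.4
pos [504.15 -85.15 103.47] F [ 0.1 -0.7] 0.7 eqpush 0.5
clock: 5.1
eef_pos: [509.3, -87.9, 103.4]
eef_rot: [-1.572, -0.0, -1.05]
wrist_force: [-4.5, -5.6, 2.3]
finger_gap: 0.7
pos [509.3  -87.89 103.45] F [4.5 5.6] 7.2 eqpush 1.7
```

View pics/w3.png

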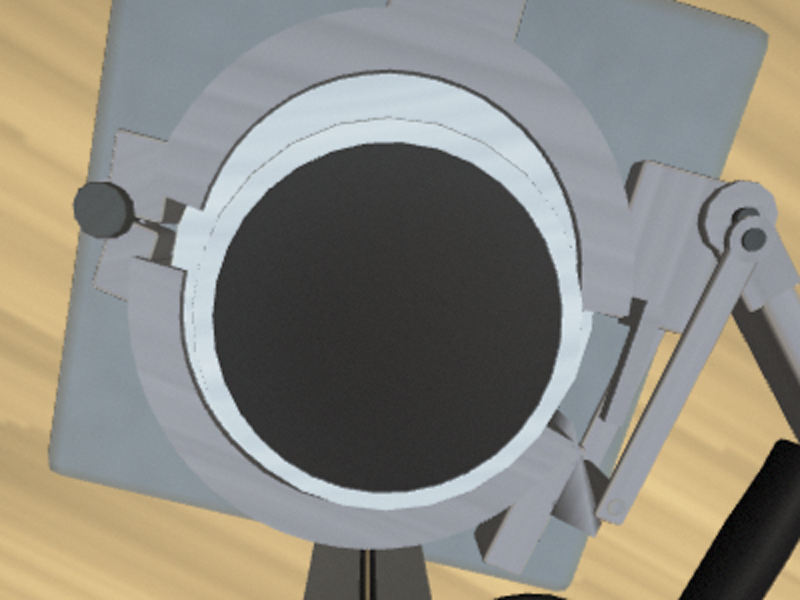

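The ring is at about 0.19 rad, its nose at (580,480) is just meeting the bail bar at (610,510), and the flanges have entered the channel. I push on in small steps, biased towards the free end so that friction helps.

Run:
```python
from plan import *
cur=step(q(.25),.43,.4,-3.5)
def b(a,s): x,y,z,t=q(a); d=s*u(np.radians(t)); return (x+d[0],y+d[1],z,t)
rows(cur,[b(.17,1),b(.15,2),b(.13,3),b(.12,3),b(.11,3),b(.10,3),b(.09,3),b(.08,3)])
```

```text
dx 0.31 dy 0.00 dz 0.04 spin -1.1 [511.3 -89.9 103.4 -59.1]
dx 0.58 dy 0.00 dz 0.15 spin -2.2 [513.6 -91.6 103.4 -58. ]
dx 0.84 dy 0.00 dz 0.27 spin -3.4 [515.9 -93.3 103.4 -56.8]
dx 0.91 dy 0.00 dz 0.33 spin -3.9 [516.8 -93.6 103.4 -56.3]
dx 0.99 dy 0.00 dz 0.40 spin -4.5 [517.8 -94.  103.4 -55.7]
dx 1.07 dy 0.00 dz 0.46 spin -5.1 [518.7 -94.4 103.4 -55.1]
dx 1.15 dy 0.00 dz 0.52 spin -5.7 [519.6 -94.7 103.4 -54.5]
dx 1.22 dy 0.00 dz 0.59 spin -6.2 [520.6 -95.1 103.4 -54. ]
```

```bash
python3 -m jog '[{"grip":0,"dx":0.3,"dy":0,"dz":0.04,"spin":-1},{"grip":0,"dx":0.58,"dy":0,"dz":0.15,"spin":-2},{"grip":0,"dx":0.58,"dy":0,"dz":0.15,"spin":-2}]'; python3 -c "from plan import *;eq()"
python3 -m jog '[{"grip":0,"dx":0.13,"dy":0,"dz":0.06,"spin":-0.5},{"grip":0,"dx":0.26,"dy":0,"dz":0.12,"spin":-1},{"grip":0,"dx":0.26,"dy":0,"dz":0.12,"spin":-1}]'; python3 -c "from plan import *;eq()"
python3 -m jog '[{"grip":0,"dx":0.08,"dy":0,"dz":0.06,"spin":-0.5},{"grip":0,"dx":0.08,"dy":0,"dz":0.06,"spin":-0.5}]'; python3 -c "from plan import *;eq()"
```

```text
clock: 5.52
eef_pos: [513.8, -91.7, 103.3]
eef_rot: [-1.571, -0.0, -1.016]
wrist_force: [-1.9, -1.1, -0.9]
finger_gap: 0.1
pos [513.81 -91.71 103.33] F [1.9 1.1] 2.2 eqpush 1.4
clock: 5.9
eef_pos: [516.3, -93.3, 103.6]
eef_rot: [-1.57, -0.0, -0.999]
wrist_force: [0.0, -0.4, 0.1]
finger_gap: 0.5
pos [516.34 -93.27 103.58] F [-0.   0.4] 0.4 eqpush -0.2
clock: 6.15
eef_pos: [517.1, -93.6, 103.5]
eef_rot: [-1.571, -0.0, -0.99]
wrist_force: [0.2, 0.2, -0.0]
finger_gap: 0.5
pos [517.11 -93.56 103.52] F [-0.2 -0.2] 0.3 eqpush -0.1
```

```bash
python3 -m jog '[{"grip":0,"dx":0,"dy":0,"dz":0.1,"spin":0},{"grip":0,"dx":0,"dy":0,"dz":0.1,"spin":0}]'; python3 -c "from plan import *;eq()"
python3 -m jog '[{"grip":0,"dx":0,"dy":0,"dz":0.1,"spin":0},{"grip":0,"dx":0,"dy":0,"dz":0.1,"spin":0}]'; python3 -c "from plan import *;eq()"
python3 -m jog '[{"grip":0,"dx":0.02,"dy":0,"dz":0.08,"spin":0},{"grip":0,"dx":0.02,"dy":0,"dz":0.08,"spin":0}]'; python3 -c "from plan import *;eq()"
```

```text
clock: 6.4
eef_pos: [517.7, -93.6, 103.5]
eef_rot: [-1.572, -0.001, -0.99]
wrist_force: [-3.2, -4.9, 0.1]
finger_gap: 0.6
pos [517.69 -93.55 103.48] F [3.2 4.9] 5.9 eqpush 1.4
clock: 6.65
eef_pos: [518.3, -93.6, 103.5]
eef_rot: [-1.572, -0.001, -0.991]
wrist_force: [-5.5, -9.7, 1.0]
finger_gap: 0.6
pos [518.33 -93.63 103.52] F [5.5 9.7] 11.2 eqpush 2.1
clock: 6.9
eef_pos: [519.0, -93.8, 103.5]
eef_rot: [-1.573, -0.002, -0.991]
wrist_force: [-7.0, -13.8, 1.6]
finger_gap: 0.7
pos [518.98 -93.83 103.5 ] F [ 7.  13.8] 15.5 eqpush 2.4
```

The force runs 30° off the face normal towards the hinge. The ring surface slides past the finger, so friction is working against the push. I add tangential motion towards the free end so that friction helps instead.

```bash
python3 -m jog '[{"grip":0,"dx":0.1,"dy":0,"dz":0,"spin":0},{"grip":0,"dx":0.1,"dy":0,"dz":0,"spin":0}]'; python3 -c "from plan import *;eq()"
python3 -m jog '[{"grip":0,"dx":0.1,"dy":0,"dz":0,"spin":0},{"grip":0,"dx":0.1,"dy":0,"dz":0,"spin":0}]'; python3 -c "from plan import *;eq()"
python3 -m jog '[{"grip":0,"dx":0.1,"dy":0,"dz":0,"spin":0},{"grip":0,"dx":0.1,"dy":0,"dz":0,"spin":0}]'; python3 -c "from plan import *;eq()"
```

```text
clock: 7.15
eef_pos: [519.5, -94.0, 103.5]
eef_rot: [-1.573, -0.001, -0.991]
wrist_force: [-7.0, -9.5, 1.6]
finger_gap: 0.5
pos [519.47 -94.04 103.49] F [7.  9.5] 11.8 eqpush 3.8
clock: 7.4
eef_pos: [519.7, -94.2, 103.4]
eef_rot: [-1.573, 0.001, -0.99]
wrist_force: [-7.9, -4.1, 4.2]
finger_gap: 0.5
pos [519.74 -94.23 103.41] F [7.9 4.1] 8.9 eqpush 6.3
clock: 7.65
eef_pos: [520.1, -94.7, 103.3]
eef_rot: [-1.573, 0.002, -0.99]
wrist_force: [-8.9, -1.5, 3.7]
finger_gap: 0.9
pos [520.1  -94.72 103.26] F [8.9 1.5] 9.0 eqpush 8.2
```

```bash
for i in 1 2 3; do python3 -m jog '[{"grip":0,"dx":0.05,"dy":0,"dz":0.03,"spin":0},{"grip":0,"dx":0.05,"dy":0,"dz":0.03,"spin":0}]' >/dev/null; python3 -c "from plan import *;eq()"; done
```

```text
pos [520.34 -94.84 103.21] F [11.3  0.6] 11.3 eqpush 10.8
pos [520.57 -95.07 103.11] F [13.8 -0.4] 13.8 eqpush 13.6
pos [520.79 -95.28 102.98] F [15.7  0.7] 15.7 eqpush 15.2
```

```bash
for i in 1 2 3; do python3 -m jog '[{"grip":0,"dx":0.05,"dy":0,"dz":0.03,"spin":0},{"grip":0,"dx":0.05,"dy":0,"dz":0.03,"spin":0}]' >/dev/null; python3 -c "from plan import *;eq()"; done
```

```text
pos [521.05 -95.52 102.94] F [18.2 -1.3] 18.3 eqpush 18.3
pos [521.3  -95.79 102.82] F [20.2 -0.1] 20.2 eqpush 20.0
pos [521.45 -95.94 102.74] F [23.  0.] 23.0 eqpush 22.7
```

```bash
for i in 1 2; do python3 -m jog '[{"grip":0,"dx":0.04,"dy":0,"dz":0.03,"spin":0},{"grip":0,"dx":0.04,"dy":0,"dz":0.03,"spin":0}]' >/dev/null; python3 -c "from plan import *;eq()"; done; python3 -c "
from h import *
w_=cam('wrist');crop(w_[0],250,80,520,300,2.9,'pics/w4.png')"
```

```text
pos [521.65 -96.13 102.68] F [24.7 -0.9] 24.7 eqpush 24.7
pos [521.86 -96.31 102.63] F [27.3  0.2] 27.3 eqpush 27.0
```

View pics/w4.png

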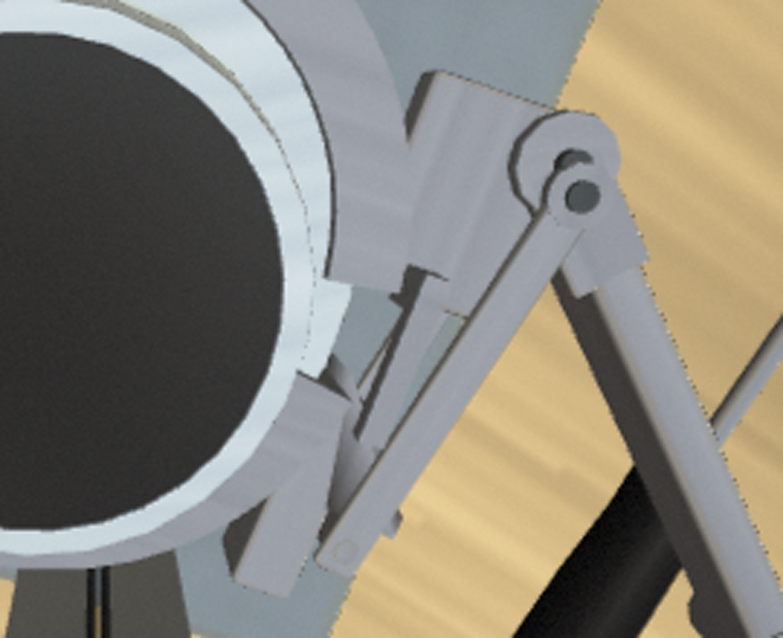

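The bail bar, top at (345,550), now appears to lie between the ear at (265,580) and the nose tip peeking out at (395,520). I check this by numbers.

Run:
```python
from fit import *
p=[570.2,-57.5,.2725]; w=cam('wrist')
loc=lambda P:(rot(-p[2])@(P[:2]-p[:2])).round(1)
g=lambda x,y,z:loc(back(w,(x/2.9+250,y/2.9+80),z))
for n,x,y,z in(('pivot',572,160,128),('bailhinge',582,197,128),('bar',345,550,128),('nosetip',395,520,119),('earouter',235,580,127),('earcornerR',290,597,127),('ringend',352,402,127),('ringend in',300,372,127),('fixend',410,290,127),('fixend in',327,280,127)):
    print(n,g(x,y,z))
for z in(120,128): print('start bar',z,loc(back(T,(354.5,234.5),z)),'start bailhinge',loc(back(T,(350.5,193),z)))
for uv in ((278,262),(278,248)): print('side start bar', [loc(back(S,uv,z)) for z in(105,115,125)])
```

```text
pivot [ 30.6 -64.4]
bailhinge [ 26.4 -67.9]
bar [-32.9 -56.2]
nosetip [-28.9 -65.3]
earouter [-43.2 -42.2]
earcornerR [-43.3 -51.3]
ringend [-10.9 -48.9]
ringend in [ -9. -40.]
fixend [  7.1 -50.6]
fixend in [  4.8 -38.8]
start bar 120 [-34.  -52.1] start bailhinge [ 29.  -67.5]
start bar 128 [-34.9 -50.2] start bailhinge [ 27.2 -65.5]
side start bar [array([-30.1, -48. ]), array([-34.3, -57.6]), array([-38.5, -67.3])]
side start bar [array([-17.7, -20.5]), array([-22.3, -30.8]), array([-26.8, -41.2])]
```

```bash
for i in 1 2; do python3 -m jog '[{"grip":0,"dx":0.03,"dy":0,"dz":0.03,"spin":0},{"grip":0,"dx":0.03,"dy":0,"dz":0.03,"spin":0}]' >/dev/null; python3 -c "from plan import *;eq()"; done
python3 - <<'E'
from h import *
w_=cam('wrist');crop(w_[0],320,180,460,300,5,'pics/w5.png'); cv2.imwrite('w5full.png',w_[0])
E
```

```text
pos [521.94 -96.3  102.59] F [30.  0.] 30.0 eqpush 29.7
pos [522.05 -96.33 102.59] F [33.2 -0.1] 33.2 eqpush 33.0
```

View pics/w5.png

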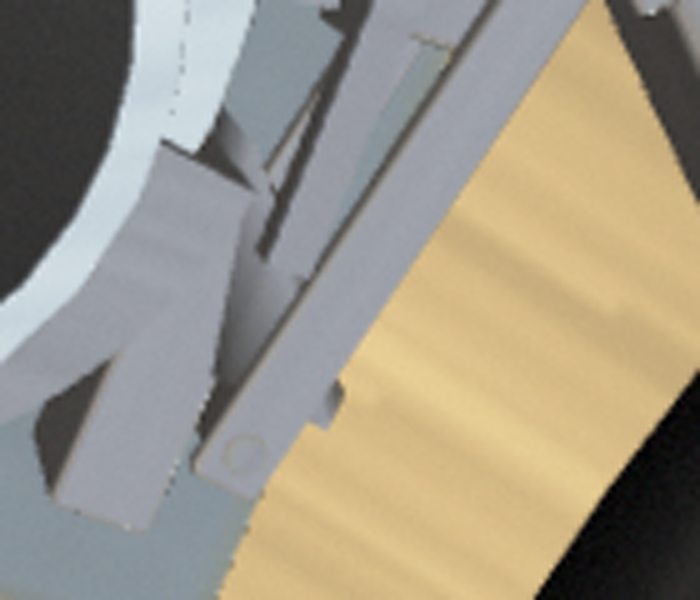

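The bail bar at (245,455) now lies behind the nose, whose tip is at (330,410), and against the ear, so it looks snapped. I back off, check that it holds, then raise the tool.

```bash
python3 -m jog '[{"grip":0,"dx":-0.3,"dy":0,"dz":-0.3,"spin":0},{"grip":0,"dx":-0.3,"dy":0,"dz":-0.9,"spin":0},{"grip":0,"dx":-0.3,"dy":0,"dz":-2.5,"spin":0},{"grip":0,"dx":-0.3,"dy":0,"dz":-2.5,"spin":0},{"grip":0,"dx":-0.3,"dy":0,"dz":-2.5,"spin":0}]'
python3 - <<'E'
from h import *
p=[570.2,-57.5,.2725]
w=cam('wrist'); im=w[0]
c=proj(w,[[*(np.array(p[:2])+[-35*.963+53*.269,-35*.269-53*.963]),127]])[0]; print(c)
x,y=int(c[0]),int(c[1]); x0=max(0,min(x-130,560-230)); y0=max(0,min(y-110,420-170)); print(x0,y0); crop(im,x0,y0,x0+230,y0+170,3.4,'pics/w6.png')
np.savez('w6',K=w[1],r=w[2],t=w[3])
E
```

```text
clock: 11.02
eef_pos: [503.6, -108.1, 103.6]
eef_rot: [-1.57, -0.0, -0.991]
wrist_force: [0.0, 0.3, 0.3]
finger_gap: 0.6
[363.04978032 222.64849247]
233 112
```

View pics/w6.png

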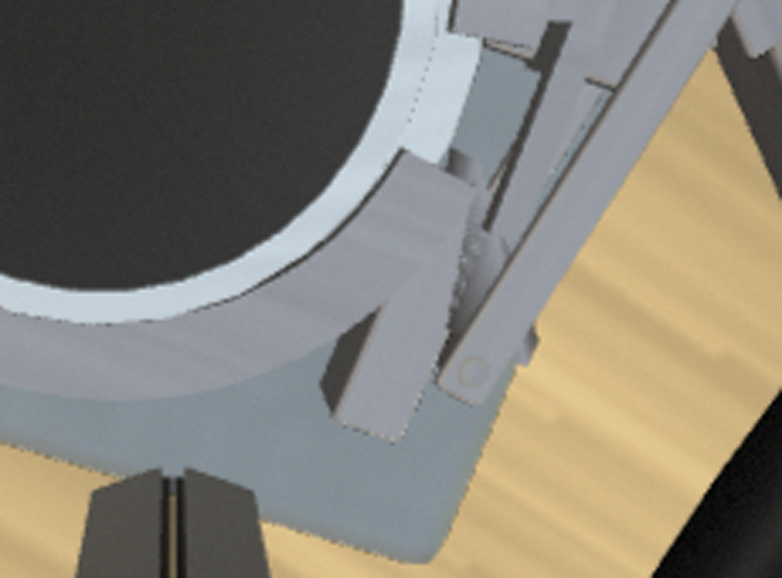

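After release the bail bar at (473,373) stays tucked behind the nose, whose tip is at (530,345), against the ear. The ring has not sprung back. I do a numeric check and plan the lever move.

Run:
```python
from fit import *
from plan import leverpose,step,q,rows
d=np.load('w6.npz'); w=(None,d['K'],d['r'],d['t']); p=[570.2,-57.5,.2725]
loc=lambda P:(rot(-p[2])@(P[:2]-p[:2])).round(1)
g=lambda x,y,z:loc(back(w,(x/3.4+233,y/3.4+112),z))
for n,x,y,z in(('bar',473,373,128),('nosetip top',535,340,123),('nose low',522,362,123),('ringend',475,185,127),('fixend in',450,33,127),('ear L',335,415,127),('ear R',395,440,127)): print(n,g(x,y,z))
# commanded pose by replay
c=step(q(.25),.43,.4,-3.5); c=step(c,.58,.15,-2); c=step(c,.26,.12,-1); c=step(c,.08,.06,-.5)
for dx,dz in[(0,.1)]*2+[(.02,.08)]+[(.1,0)]*3+[(.05,.03)]*6+[(.04,.03)]*2+[(.03,.03)]*2+[(-.3,-2.5)]: c=step(c,dx,dz,0)
print('cmd',np.round(c,2))
lp=lambda l,g,z,r=65:(*leverpose(l,g,r)[:2],z,leverpose(l,g,r)[2])
rows(c,[(c[0],c[1],200,c[3]),lp(.05,12,200,68),lp(.05,12,103.45,68)])
import numpy as np; print((lp(.05,12,103,68)[:2]-np.array(p[:2]))@rot(p[2]))
```

```text
bar [-33.2 -56.2]
nosetip top [-27.7 -63.9]
nose low [-30.9 -63.4]
ringend [-11.1 -48.1]
fixend in [  4.7 -38.7]
ear L [-44.  -41.8]
ear R [-44.9 -50.3]
cmd [ 503.39 -107.96  103.45  -56.71]
dx 0.00 dy -9.65 dz 0.00 spin 0.0 [ 503.4 -108.   200.   -56.7]
dx 7.99 dy -9.65 dz 2.12 spin 59.8 [ 565.  -163.1  200.  -116.5]
dx 7.99 dy 0.00 dz 2.12 spin 59.8 [ 565.  -163.1  103.4 -116.5]
[ -33.41753671 -100.32515168]
```

The bar centre is about 2.5 mm behind the nose's rear face, 7 mm inside its tip and unmoved on release, so it is snapped. I lift and go round to the inner side of the lever.

```bash
python3 -m jog '[{"grip":0,"dx":0,"dy":-5,"dz":0,"spin":0},{"grip":0,"dx":0,"dy":-9.6,"dz":0,"spin":0},{"grip":0,"dx":0,"dy":-9.6,"dz":0,"spin":0},{"grip":0,"dx":2,"dy":-9.6,"dz":0.5,"spin":10},{"grip":0,"dx":4,"dy":-9.6,"dz":1,"spin":20},{"grip":0,"dx":6,"dy":-9.6,"dz":1.6,"spin":30},{"grip":0,"dx":8,"dy":-9.6,"dz":2.1,"spin":40},{"grip":0,"dx":8,"dy":-9.6,"dz":2.1,"spin":50},{"grip":0,"dx":8,"dy":-9.6,"dz":2.1,"spin":60},{"grip":0,"dx":8,"dy":-9.6,"dz":2.1,"spin":60},{"grip":0,"dx":8,"dy":-5,"dz":2.1,"spin":60},{"grip":0,"dx":8,"dy":0,"dz":2.1,"spin":60},{"grip":0,"dx":8,"dy":0,"dz":2.1,"spin":60},{"grip":0,"dx":8,"dy":0,"dz":2.1,"spin":60}]'
python3 - <<'E'
from plan import *
c=step((503.39,-107.96,103.45,-56.71),8,2.1,60); print(np.round(c,2))
lp=lambda l,g,r=65:(*leverpose(l,g,r)[:2],103.45,leverpose(l,g,r)[2])
rows(c,[lp(.05,6,66),lp(.05,0)]+[lp(l,0) for l in np.arange(.15,1.2,.1)])
E
```

```text
clock: 12.92
eef_pos: [565.7, -163.5, 105.3]
eef_rot: [-1.569, 0.0, -2.035]
wrist_force: [0.9, -0.1, 0.3]
finger_gap: 0.3
[ 564.85 -163.31  103.45 -116.71]
dx -0.23 dy 0.00 dz 0.61 spin -0.2 [ 571.3 -164.   103.4 -116.5]
dx -0.33 dy 0.00 dz 1.21 spin -0.2 [ 577.1 -165.8  103.4 -116.5]
dx -0.24 dy 0.00 dz 1.86 spin -5.9 [ 582.6 -169.5  103.4 -110.8]
dx -0.22 dy 0.00 dz 2.52 spin -11.6 [ 588.4 -172.6  103.4 -105.1]
dx -0.27 dy 0.00 dz 3.18 spin -17.4 [ 594.5 -175.2  103.4  -99.3]
dx -0.38 dy 0.00 dz 3.83 spin -23.1 [ 600.8 -177.1  103.4  -93.6]
dx -0.56 dy 0.00 dz 4.47 spin -28.8 [ 607.3 -178.4  103.4  -87.9]
dx -0.80 dy 0.00 dz 5.08 spin -34.6 [ 613.9 -179.   103.4  -82.1]
dx -1.10 dy 0.00 dz 5.67 spin -40.3 [ 620.5 -179.   103.4  -76.4]
dx -1.46 dy 0.00 dz 6.23 spin -46.0 [ 627.  -178.3  103.4  -70.7]
dx -1.87 dy 0.00 dz 6.75 spin -51.8 [ 633.5 -177.   103.4  -65. ]
dx -2.33 dy 0.00 dz 7.22 spin -57.5 [ 639.8 -175.   103.4  -59.2]
dx -2.83 dy 0.00 dz 7.65 spin -63.2 [ 645.9 -172.4  103.4  -53.5]
```

```bash
python3 -m jog '[{"grip":0,"dx":-0.2,"dy":0,"dz":0.6,"spin":0},{"grip":0,"dx":-0.3,"dy":0,"dz":1.2,"spin":0},{"grip":0,"dx":-0.25,"dy":0,"dz":1.86,"spin":-6},{"grip":0,"dx":-0.22,"dy":0,"dz":2.5,"spin":-11.6},{"grip":0,"dx":-0.27,"dy":0,"dz":3.2,"spin":-17.4},{"grip":0,"dx":-0.38,"dy":0,"dz":3.8,"spin":-23}]'; python3 -m jog '[{"grip":0,"dx":0.1,"dy":0,"dz":0.65,"spin":-5.7},{"grip":0,"dx":0.13,"dy":0,"dz":1.3,"spin":-11.5}]'
```

```text
clock: 13.68
eef_pos: [600.9, -177.1, 104.1]
eef_rot: [-1.571, 0.0, -1.632]
wrist_force: [-3.7, 1.6, 2.5]
finger_gap: 0.3
clock: 13.92
eef_pos: [613.7, -179.1, 104.1]
eef_rot: [-1.571, 0.0, -1.432]
wrist_force: [-4.8, 1.6, 2.8]
finger_gap: 0.2
```

Resistance is 4 to 5 N and rising, above the 2.5 N drag, so the bail is hooked. I go on.

Run:
```python
from plan import *
c=step((503.39,-107.96,103.45,-56.71),8,2.1,60); c=step(c,-.38,3.8,-23); c=step(c,.13,1.3,-11.5); print(np.round(c,2))
lp=lambda l,g,r=65:(*leverpose(l,g,r)[:2],103.45,leverpose(l,g,r)[2])
rows(c,[lp(l,0) for l in np.arange(.75,1.96,.1)])
```

```text
[ 613.4  -179.13  103.45  -82.21]
dx 0.08 dy 0.00 dz 0.70 spin -5.8 [ 620.5 -179.   103.4  -76.4]
dx 0.10 dy 0.00 dz 1.36 spin -11.5 [ 627.  -178.3  103.4  -70.7]
dx 0.06 dy 0.00 dz 2.02 spin -17.3 [ 633.5 -177.   103.4  -65. ]
dx -0.05 dy 0.00 dz 2.67 spin -23.0 [ 639.8 -175.   103.4  -59.2]
dx -0.23 dy 0.00 dz 3.31 spin -28.7 [ 645.9 -172.4  103.4  -53.5]
dx -0.47 dy 0.00 dz 3.93 spin -34.4 [ 651.7 -169.2  103.4  -47.8]
dx -0.77 dy 0.00 dz 4.52 spin -40.2 [ 657.1 -165.4  103.4  -42. ]
dx -1.12 dy 0.00 dz 5.07 spin -45.9 [ 662.1 -161.1  103.4  -36.3]
dx -1.53 dy 0.00 dz 5.59 spin -51.6 [ 666.7 -156.4  103.4  -30.6]
dx -1.99 dy 0.00 dz 6.07 spin -57.4 [ 670.8 -151.2  103.4  -24.8]
dx -2.49 dy 0.00 dz 6.49 spin -63.1 [ 674.3 -145.6  103.4  -19.1]
dx -3.04 dy 0.00 dz 6.87 spin -68.8 [ 677.3 -139.7  103.4  -13.4]
dx -3.62 dy 0.00 dz 7.18 spin -74.5 [ 679.7 -133.5  103.4   -7.7]
```

```bash
python3 -m jog '[{"grip":0,"dx":0.08,"dy":0,"dz":0.7,"spin":-5.8},{"grip":0,"dx":0.1,"dy":0,"dz":1.36,"spin":-11.5},{"grip":0,"dx":0.06,"dy":0,"dz":2.02,"spin":-17.3},{"grip":0,"dx":-0.05,"dy":0,"dz":2.67,"spin":-23},{"grip":0,"dx":-0.23,"dy":0,"dz":3.31,"spin":-28.7},{"grip":0,"dx":-0.47,"dy":0,"dz":3.93,"spin":-34.4}]'
python3 - <<'E'
from plan import *
c=step((613.4,-179.13,103.45,-82.21),-.47,3.93,-34.4); print(np.round(c,2))
lp=lambda l,g,r=65:(*leverpose(l,g,r)[:2],103.45,leverpose(l,g,r)[2])
rows(c,[lp(l,0) for l in np.arange(1.35,2.75,.1)])
E
```

```text
clock: 14.68
eef_pos: [651.5, -169.5, 104.0]
eef_rot: [-1.572, 0.001, -0.831]
wrist_force: [-8.7, -2.4, 2.8]
finger_gap: 0.3
[ 651.7  -169.15  103.45  -47.81]
dx 0.09 dy 0.00 dz 0.65 spin -5.8 [ 657.1 -165.4  103.4  -42. ]
dx 0.11 dy 0.00 dz 1.31 spin -11.5 [ 662.1 -161.1  103.4  -36.3]
dx 0.06 dy 0.00 dz 1.97 spin -17.2 [ 666.7 -156.4  103.4  -30.6]
dx -0.05 dy 0.00 dz 2.62 spin -23.0 [ 670.8 -151.2  103.4  -24.8]
dx -0.22 dy 0.00 dz 3.26 spin -28.7 [ 674.3 -145.6  103.4  -19.1]
dx -0.46 dy 0.00 dz 3.87 spin -34.4 [ 677.3 -139.7  103.4  -13.4]
dx -0.76 dy 0.00 dz 4.46 spin -40.1 [ 679.7 -133.5  103.4   -7.7]
dx -1.11 dy 0.00 dz 5.02 spin -45.9 [ 681.4 -127.2  103.4   -1.9]
dx -1.52 dy 0.00 dz 5.54 spin -51.6 [ 682.5 -120.7  103.4    3.8]
dx -1.98 dy 0.00 dz 6.01 spin -57.3 [ 682.9 -114.1  103.4    9.5]
dx -2.49 dy 0.00 dz 6.44 spin -63.1 [ 682.7 -107.5  103.4   15.3]
dx -3.03 dy 0.00 dz 6.82 spin -68.8 [ 681.8 -100.9  103.4   21. ]
dx -3.61 dy 0.00 dz 7.13 spin -74.5 [680.3 -94.5 103.4  26.7]
dx -4.22 dy 0.00 dz 7.39 spin -80.3 [678.1 -88.2 103.4  32.4]
```

```bash
python3 -m jog '[{"grip":0,"dx":0.09,"dy":0,"dz":0.65,"spin":-5.8},{"grip":0,"dx":0.11,"dy":0,"dz":1.31,"spin":-11.5},{"grip":0,"dx":0.06,"dy":0,"dz":1.97,"spin":-17.2},{"grip":0,"dx":-0.05,"dy":0,"dz":2.62,"spin":-23},{"grip":0,"dx":-0.22,"dy":0,"dz":3.26,"spin":-28.7},{"grip":0,"dx":-0.46,"dy":0,"dz":3.87,"spin":-34.4}]'; python3 -m jog '[{"grip":0,"dx":0.09,"dy":0,"dz":0.65,"spin":-5.8},{"grip":0,"dx":0.11,"dy":0,"dz":1.31,"spin":-11.5},{"grip":0,"dx":0.06,"dy":0,"dz":1.97,"spin":-17.2},{"grip":0,"dx":-0.05,"dy":0,"dz":2.62,"spin":-23},{"grip":0,"dx":-0.22,"dy":0,"dz":3.26,"spin":-28.7},{"grip":0,"dx":-0.22,"dy":0,"dz":3.26,"spin":-28.7}]'
python3 - <<'E'
from plan import *
c=step((651.7,-169.15,103.45,-47.81),-.46,3.87,-34.4);c=step(c,-.22,3.26,-28.7); print(np.round(c,2))
lp=lambda l,g,r=65:(*leverpose(l,g,r)[:2],103.45,leverpose(l,g,r)[2])
rows(c,[lp(l,0) for l in (2.45,2.5,2.55,2.6,2.65,2.7,2.75,2.8,2.86)]+[lp(2.86,60,75)])
E
```

```text
clock: 15.42
eef_pos: [677.2, -140.8, 103.9]
eef_rot: [-1.572, 0.001, -0.232]
wrist_force: [-4.7, -5.2, 1.7]
finger_gap: 0.4
clock: 16.18
eef_pos: [683.1, -107.6, 103.9]
eef_rot: [-1.571, -0.0, 0.266]
wrist_force: [-0.0, -0.3, 0.4]
finger_gap: 0.3
[ 682.7  -107.53  103.45   15.29]
dx 0.09 dy 0.00 dz 0.66 spin -5.7 [ 681.8 -100.9  103.4   21. ]
dx 0.11 dy 0.00 dz 0.99 spin -8.6 [681.2 -97.7 103.4  23.9]
dx 0.11 dy 0.00 dz 1.32 spin -11.4 [680.3 -94.5 103.4  26.7]
dx 0.10 dy 0.00 dz 1.65 spin -14.3 [679.3 -91.3 103.4  29.6]
dx 0.07 dy 0.00 dz 1.98 spin -17.2 [678.1 -88.2 103.4  32.4]
dx 0.02 dy 0.00 dz 2.31 spin -20.0 [676.8 -85.2 103.4  35.3]
dx -0.04 dy 0.00 dz 2.63 spin -22.9 [675.4 -82.2 103.4  38.2]
dx -0.12 dy 0.00 dz 2.95 spin -25.8 [673.8 -79.4 103.4  41. ]
dx -0.24 dy 0.00 dz 3.33 spin -29.2 [671.6 -76.  103.4  44.5]
dx 3.56 dy 0.00 dz -1.42 spin -29.2 [ 720.8 -111.8  103.4   44.5]
```

```bash
python3 -m jog '[{"grip":0,"dx":0.05,"dy":0,"dz":0.33,"spin":-3},{"grip":0,"dx":0.09,"dy":0,"dz":0.66,"spin":-5.7},{"grip":0,"dx":0.11,"dy":0,"dz":0.99,"spin":-8.6},{"grip":0,"dx":0.11,"dy":0,"dz":1.32,"spin":-11.4},{"grip":0,"dx":0.1,"dy":0,"dz":1.65,"spin":-14.3}]'; python3 -m jog '[{"grip":0,"dx":0.04,"dy":0,"dz":0.33,"spin":-2.9},{"grip":0,"dx":0.06,"dy":0,"dz":0.66,"spin":-5.7},{"grip":0,"dx":0.06,"dy":0,"dz":0.66,"spin":-5.7},{"grip":0,"dx":0.06,"dy":0,"dz":0.66,"spin":-5.7}]'
```

```text
clock: 16.8
eef_pos: [679.9, -91.8, 103.9]
eef_rot: [-1.572, -0.001, 0.515]
wrist_force: [1.4, -2.6, 0.2]
finger_gap: 0.6
clock: 17.3
eef_pos: [676.8, -85.4, 103.7]
eef_rot: [-1.571, -0.0, 0.613]
wrist_force: [0.3, -0.2, -0.1]
finger_gap: 0.7
```

```bash
for i in 1 2 3; do python3 -m jog '[{"grip":0,"dx":0.0,"dy":0,"dz":0.3,"spin":-2.7},{"grip":0,"dx":0.0,"dy":0,"dz":0.3,"spin":-2.7}]'|grep -E "pos|force"; done
```

```text
eef_pos: [675.0, -82.9, 103.6]
wrist_force: [-0.2, -1.0, -0.6]
eef_pos: [673.0, -80.5, 103.5]
wrist_force: [-0.5, 0.3, -0.1]
eef_pos: [671.1, -78.3, 103.4]
wrist_force: [0.5, 0.1, 0.6]
```

```bash
for i in 1 2 3 4; do python3 -m jog '[{"grip":0,"dx":0.0,"dy":0,"dz":0.1,"spin":0},{"grip":0,"dx":0.0,"dy":0,"dz":0.1,"spin":0}]'|grep -E "pos|force"; done
```

```text
eef_pos: [671.0, -78.2, 103.5]
wrist_force: [6.1, -3.4, -2.4]
eef_pos: [670.9, -78.1, 103.6]
wrist_force: [11.1, -8.0, -5.5]
eef_pos: [670.8, -78.0, 103.7]
wrist_force: [17.2, -11.5, -7.7]
eef_pos: [670.7, -77.9, 103.7]
wrist_force: [22.0, -15.7, -10.5]
```

The lever meets a stiff stop at about 2.83 rad, so it is home. I retreat upward and away, then check.

```bash
python3 -m jog '[{"grip":0,"dx":0,"dy":0,"dz":-1,"spin":0},{"grip":0,"dx":0,"dy":0,"dz":-4,"spin":0},{"grip":0,"dx":0,"dy":-5,"dz":-4,"spin":0},{"grip":0,"dx":0,"dy":-11,"dz":-4,"spin":0},{"grip":0,"dx":0,"dy":-13,"dz":-4,"spin":0},{"grip":0,"dx":0,"dy":-13,"dz":-4,"spin":0},{"grip":0,"dx":-6,"dy":-13,"dz":-4,"spin":6},{"grip":0,"dx":-12,"dy":-13,"dz":-4,"spin":12},{"grip":0,"dx":-18,"dy":-13,"dz":-4,"spin":20},{"grip":0,"dx":-24,"dy":-13,"dz":-4,"spin":30},{"grip":0,"dx":-30,"dy":-13,"dz":-4,"spin":40},{"grip":0,"dx":-36,"dy":-13,"dz":-4,"spin":50},{"grip":0,"dx":-42,"dy":-13,"dz":-4,"spin":60},{"grip":0,"dx":-48,"dy":-13,"dz":-4,"spin":70},{"grip":0,"dx":-48,"dy":-13,"dz":-4,"spin":80},{"grip":0,"dx":-48,"dy":-13,"dz":-4,"spin":80},{"grip":0,"dx":-48,"dy":-13,"dz":-4,"spin":80},{"grip":0,"dx":-48,"dy":-13,"dz":-4,"spin":80}]'
python3 - <<'E'
from fit import *
p=[570.2,-57.5,.2725]
k=4; x0,y0=245,170
big=cv2.resize(T[0][170:305,245:385],None,fx=k,fy=k,interpolation=cv2.INTER_CUBIC)
for P,col in([(W(p,tip(2.86),124),(0,0,255)),(W(p,L,128),(0,0,255))]+[(W(p,(25*np.cos(a),25*np.sin(a)),161),(0,255,0)) for a in np.arange(0,6.3,.6)]+[(W(p,(45*np.cos(a),45*np.sin(a)),122),(255,0,0)) for a in np.arange(0,6.3,.4)]):
    cv2.circle(big,tuple(int(e) for e in (proj(T,P)[0]-[x0,y0]+.5)*k),2,col,-1)
s=cv2.resize(S[0][185:345,205:375],(574,540),interpolation=cv2.INTER_CUBIC)
m=np.hstack([big,s]); print(m.shape); cv2.imwrite('pics/end.png',cv2.resize(m,(800,int(800*m.shape[0]/m.shape[1])),interpolation=cv2.INTER_AREA))
# adapter hole centre: dark blob
for n,c,(x,y) in(('top',T,(316,222)),('side',S,(281,210))):
    g=(c[0].max(2)<75).astype(np.uint8); nl,lab,st,ce=cv2.connectedComponentsWithStats(g)
    for i in range(1,nl):
        if np.hypot(*(ce[i]-[x,y]))<30 and st[i,4]>300: print(n,ce[i],st[i,4],[(rot(-p[2])@(back(c,ce[i],z)[:2]-p[:2])).round(1) for z in(158,161)])
E
```

```text
clock: 21.3
eef_pos: [347.3, -433.5, 233.1]
eef_rot: [-1.571, 0.001, -0.636]
wrist_force: [-0.3, 0.1, 1.1]
finger_gap: 0.5
(540, 1134, 3)
top [315.90103676 218.15551367] 1061 [array([-0.4,  1.4]), array([-0.9,  1.9])]
side [282.42413163 207.90859232] 547 [array([0.7, 3.4]), array([-1.1, -0.4])]
```

View pics/end.png

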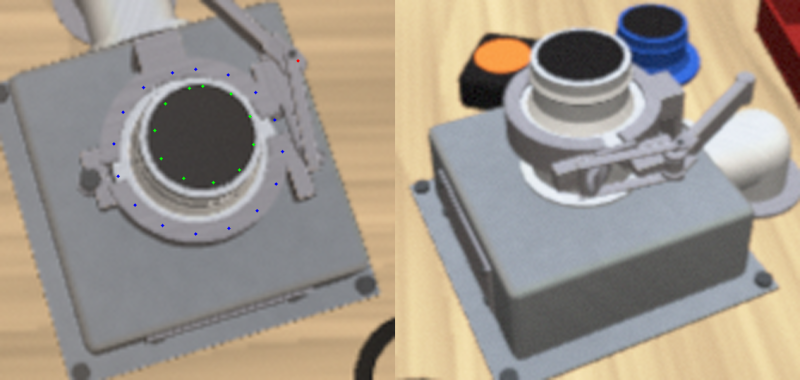

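The end view shows the ring shut all round, with the bail straight along the latch side at (575,165) in the side half and the lever folded back to (745,82). The adapter is central in the ring. One numeric check of the lever angle, then I hand in.

Run:
```python
from fit import *
p=[570.2,-57.5,.2725]
for l in(2.5,2.7,2.86): print(l,proj(S,W(p,tip(l),124))[0].round(1),'side seen ~(352,218)')
print(monitor.read_state()['clock'],monitor.read_state()['wrist_force'].round(1))
```

```text
2.5 [368.1 226.5] side seen ~(352,218)
2.7 [359.3 221. ] side seen ~(352,218)
2.86 [351.4 217.3] side seen ~(352,218)
21.5 [-0.7  0.2  0.4]
```

```bash
python3 -c "
from cell import ticket; print(ticket.sign_off())"
```

```text
the job is handed in; nothing more can be done
None
```

The clamp is shut: I swung the ring half closed, pressed it until the bail snapped over its catch, and threw the lever home. I then retreated clear and handed the job in at about 21.5 s.

**Last checks**
- **Lever:** its tip is seen within about 1 px of where 2.86 rad should put it, and it met a stiff stop.
- **Bail:** when I let go of the ring, the bar stayed about 2.5 mm behind the nose. The lever then took about 4 to 9 N, well above its free drag, which fits a hooked bail.
- **Adapter:** its opening measures within about 2 mm of the port centre by the top camera.
- **Forces:** the robot read zero force at the end. The highest readings were about 33 N on the ring and 29 N on the lever at its stop, against the 40 N limit.

**Checks that fell short or disagreed**
- **Bail snap:** there was no clear drop in force at the snap. I judged it from the pictures and the bail and lever checks above, and pressed to 33 N, past the expected 25 N.
- **Bar position:** the bar measured about 5 mm outward of where it lay before the push, which I put down to camera error and never resolved.
- **Adapter, side camera:** it put the adapter between 1 and 3.5 mm off centre, depending on the height assumed for its rim, so it confirms the 3 mm limit only loosely.
- **Flatness:** I judged the adapter flat on the gasket by eye only.

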